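# Set the outrigger leg of a battery-pack stand and lock it

### The arm

A 6-joint arm with a two-finger parallel gripper is mounted at the origin on the work surface. World frame = base frame: x ahead of the robot, y to its left, z up, the work surface at z = 0. Lengths are in m, angles in degrees, forces in N, time in s.
With the tool pointing down it reaches from about 0.3 to 0.75 m from the base axis. Payload 8.5 kg.
Tool frame: the origin (TCP) lies between the finger pads; the fingertips stand env.finger_overhang ahead of it and the grasp point (between the pads) lies 2 mm behind it (env.finger_overhang is the distance from the TCP to the fingertips, in m); z points along the fingers, y is the line along which they close (so a half turn about z gives the same grasp; the last joint's range is limited). The gripper opens to 85 mm and grips with 20 to 120 N. Pads are 22 mm wide; open, the fingers measure 114 mm over their backs; the gripper's body (76 mm by 85 mm) begins 54 mm behind the grasp point. The pads swing forward as they close: fully open they stand 13 mm farther back than shut.
Start: joints at [61.461, 21.807, 74.336, -0, 83.858, -12.336], TCP at [0.153, 0.528, 0.227] pointing down, gripper open.
Joint ranges: [-178.18, 178.18], [-50.72, 133.34], [12.68, 142.11], [-81.47, 261.47], [9.98, 163.14], [-165.26, 165.26]. Speed limits (degrees/s): [136.94, 136.94, 180, 180, 180, 180].

### API

Orientations are given as a 3x3 rotation matrix whose columns are the frame's x, y, z axes.
In Python, from rig import env gives the robot as it stands. The module is installed in compiled form; this text tells all that it offers.
- The arm moves only by the tool jog_arm, never from a script. Its arguments are lists of equal length, an entry for each row: "hand": the finger opening in m, from 0 to 0.0854; "travel": the shift along the world's x, y, z in m, a list of three; "yaw": the turn about the world's z in rad. A call has exactly 5 rows; each row shifts and turns the commanded pose from where the row before left it; what a row does not reach is not made up. A row lasts 1/8 s, in which the tool goes at most 62.5 mm and 10.7 degrees, less where a joint would pass 70% of its speed; a pose out of reach is approached as far as the arm can. A call is refused whole if a number of a shift passes 0.0625 or a number of a turn 0.188, either way. A call with a gripper value outside its range is refused whole. The fingers move at their own pace and stop on an object; "grip_force" is the grip in N (left out, the last holds). Time passes only in rows, so rows that do not move let the fingers close, or fill a call up. It gives the time, the measured TCP pose, the force, the opening and the grip force at its end, in the units of the state.
- env.observe(): the state, without advancing time (a new reading comes with each control period).
- env.get_image(name): name is "side" or "top" or "wrist"; returns the picture (384x512x3 uint8, red, green, blue); there is no depth.
- env.calibration(name): a dict with "fx", "fy", "cx", "cy" (pixels), "k1" (the pictures are not rectified: a ray, as slopes to the right and down, at radius r is drawn at 1 + k1 r^2 times it, then the intrinsics apply), "position" and "rotation" of the camera in the world; the wrist camera has in their place "hand_eye" (4x4, takes a point from camera to tool coordinates, whose origin is the TCP and whose axes are the flange's). Camera axes: x right, y down, z forward; pixel columns grow to the right and rows downward; lengths in m; the calibration is good to about 2 mm. A picture is of the moment at which its call begins: read the wrist's pose just before it. calibration takes no time and is no camera call.
- env.close_job(): hands the job in; it is judged then, once.
The state is a dict: "time_s": time; "q": joint angles; "qvel": joint speeds; "joint_efforts": joint torques, N m; "position": TCP position; "tool_rot": TCP orientation; "ft_force": force on the tool from outside, world axes, zero at the start; "wrist_torque": the same for the moment, N m; "grip_width": finger opening in m; "gripper_force": force on a finger pad.
Only numpy, scipy, OpenCV 4.12 (cv2) and the standard library are available. Lean on these libraries where they do the work, as an engineer would, in place of code of your own. Each camera call takes 0.05 s, during which the arm holds its last target. There are 200 camera calls.

### The job

Turn the bar knob of the stand's index plunger clockwise until it clicks over and stays, which frees the spring-loaded leg. Pull the leg out until its thin index finger stands opposite the pointer block clipped on the scale, and while holding it there slide the cam lever along the crossbar fully closed. Finish while still holding the leg at the mark, with the lever closed; do not let go, and leave the pointer and the other things lying about where they are.

Things in the scene. Friction and masses are not known exactly. Their poses are not given: they have to be found in the camera images.
- stand: Fixed aluminium stand. Origin: on the table, under the crossbar's riser (leg retracted). z up; y: way the leg is pulled out; x: way the cam lever closes. Base 200 (x) by 285 (y) mm, 12 mm thick, y -155 to 130; leg guides 24 mm high. Behind the knob lies a grey battery case 300 (x) by 125 (y) mm, top 88 mm high, y -290 to -165. The knob stands at x 0, y -90 on a bridge 37 mm high.
- knob (a joint): Plunger's bar knob, rad: 0 to 0.2 as found (at 0 the bar lies along the stand's x; a pin locks the leg), grows clockwise seen from above; stop at 1.35. A sprung detent resists (about 0.15 N m) from about 0.4 to 0.75 rad; beyond, the knob snaps on by itself past 1.05 and stays. Then the leg is free.
- knob_grip (a point): Centre of the knob's black grip bar, 60 mm above the table, on the vertical knob axis. Bar 46 mm long (its x), 12 mm wide (its y), 28 mm tall (top at 74 mm); its axes turn with the knob.
- leg (a joint): How far the leg is pulled out, m: 0 retracted (as found) to 0.110. A spring pulls it back with about 4 N at 0 and 6 N at full reach, also with the cam lever closed, so it must be kept held. Locked (2 mm play) until the knob has clicked.
- bar_grip (a point): Centre of the free end of the leg's steel crossbar, 54 mm above the table. The crossbar lies along the stand's x, 12 mm wide (y), 20 mm tall (44 to 64 mm high); it ends 25 mm further to -x and is free for 33 mm on the +x side, up to the open cam lever. Moves with the leg along y; nothing below it is over 30 mm high.
- index_tip (a point): Tip of the leg's index finger, a thin dark bar 3 mm wide pointing to the stand's +x from under the crossbar, 29 mm above the table; same y as the crossbar's centre line, 120 mm from bar_grip along x.
- mark_tip (a point): Length mark: tip of the black pointer block (10 mm wide along y, top 29 mm high) clipped on the white scale beside the index finger's path. Axes as the stand's. The leg is at the mark when index_tip and mark_tip have the same y in the stand's frame (leg equal to length_mark, 0.040 to 0.095).
- length_mark (a joint): Place of the pointer along the scale, m (same zero and direction as leg). It sits by friction; leave it there.
- cam_lever (a joint): Cam lever's travel along the crossbar, m: about 0 to 0.005 as found (open), 0.036 fully closed at its stop; grows towards the stand's +x. Friction about 2.5 N, stays where it is left.
- lever_center (a point): Centre of the cam lever, 54 mm above the table: black saddle over the crossbar, 20 mm long (x), 39 mm wide (y, standing out 13 mm on each side of the bar), 37 to 73 mm high, thumb fin on top up to 85 mm. Fingers straddling the bar on its -x side push it closed by moving to +x. Moves with the leg too.
- cell_a: Bystander: green round battery cell standing, 21 mm diameter, 70 mm tall; origin at its foot.
- cell_b: Bystander: another such cell.
- tape: Bystander: roll of tape lying flat, 90 mm diameter, 19 mm high; origin at its underside.
- mug: Bystander: white mug, 80 mm diameter, 90 mm high; origin at its foot.
- cell_spacer: Bystander: flat black plastic cell spacer with round pockets, 110 by 70 by 10 mm, lying on top of the battery case; origin at its underside.
- screw_jar: Bystander: clear jar, 60 mm diameter, 70 mm high; origin at its foot.
- multimeter: Bystander: multimeter lying flat, 150 by 75 by 30 mm; origin at its underside.

How it is judged:
By the outcome, as a careful person would: the job done as asked, in the order asked, and still so for the second after the job is handed in, while the arm keeps its last pose, push and grip.
It also fails if it takes over 61 s, if anything falls off the work surface, if the arm or the gripper's body presses on something with over 40 N, if the wrist force passes 120 N, or if a joint passes its speed limit or range.

## Working session

There is one attempt and no reset: what is moved stays moved. The work goes in short steps, Python scripts to look and compute and a tool call to move; the robot and the scene stay as the last step left them, time stands still between calls to the robot, and variables do not carry over. Pictures are saved under pics/ and viewed, at most 10 in all, crops included, and the job is handed in when it is done.

Besides the shell and the picture viewer there is one more tool, called after "Call:" as name(argument=value, ...), one argument or row to a line, values as JSON. jog_arm: Moves the arm, as the interface text tells. Its arguments: {"type":"object","properties":{"hand":{"type":"array"},"travel":{"type":"array"},"yaw":{"type":"array"},"grip_force":{"type":"number"}},"required":["hand","travel","yaw"]}

```bash
mkdir -p pics; cat > h.py <<'E'
import numpy as np, cv2
from rig import env
def pose():
    s=env.observe(); return np.array(s["position"]),np.array(s["tool_rot"])
def cam(name):
    c=env.calibration(name)
    if name=="wrist":
        p,R=pose(); T=np.array(c["hand_eye"]); return c,R@T[:3,3]+p,R@T[:3,:3]
    return c,np.array(c["position"]),np.array(c["rotation"])
def ray(c,R,uv):
    d=np.array([(uv[0]-c["cx"])/c["fx"],(uv[1]-c["cy"])/c["fy"]]); s=d.copy()
    for _ in range(20): s=d/(1+c["k1"]*(s@s))
    return R@np.array([s[0],s[1],1])
def onplane(cm,uv,z):
    c,p,R=cm; d=ray(c,R,uv); return p+d*(z-p[2])/d[2]
def proj(cm,X):
    c,p,R=cm; v=R.T@(np.array(X)-p); s=v[:2]/v[2]; s=s*(1+c["k1"]*(s@s)); return s*[c["fx"],c["fy"]]+[c["cx"],c["cy"]]
def snap(name,fn):
    cm=cam(name); im=env.get_image(name)[:,:,::-1].copy(); cv2.imwrite("pics/"+fn,im); return cm,im
E
python3 - <<'E'
from h import *
np.set_printoptions(precision=4,suppress=True)
ims=[]
import pickle
for n in ["top","side","wrist"]:
    cm,im=snap(n,n+"0.png"); pickle.dump(cm,open(n+"0.pkl","wb")); print(n,cm)
print(env.finger_overhang, env.observe())
E
```

```text
top ({'fx': 347.57802334968227, 'fy': 347.57802334968227, 'cx': 256.2501426541585, 'cy': 196.2777503057962, 'k1': -0.10374423370799803, 'position': array([ 0.5268, -0.0038,  1.1563]), 'rotation': array([[-0.0074, -0.9991,  0.0406],
       [-1.    ,  0.0073, -0.0031],
       [ 0.0028, -0.0406, -0.9992]])}, array([ 0.5268, -0.0038,  1.1563]), array([[-0.0074, -0.9991,  0.0406],
       [-1.    ,  0.0073, -0.0031],
       [ 0.0028, -0.0406, -0.9992]]))
side ({'fx': 364.9436765478236, 'fy': 364.9436765478236, 'cx': 257.02287094577196, 'cy': 200.05868219820402, 'k1': 0.007284686113769993, 'position': array([ 0.0469, -0.7192,  0.6152]), 'rotation': array([[ 0.7987, -0.3245,  0.5067],
       [-0.6016, -0.4089,  0.6862],
       [-0.0155, -0.8529, -0.5218]])}, array([ 0.0469, -0.7192,  0.6152]), array([[ 0.7987, -0.3245,  0.5067],
       [-0.6016, -0.4089,  0.6862],
       [-0.0155, -0.8529, -0.5218]]))
wrist ({'fx': 277.95795267718614, 'fy': 277.95795267718614, 'cx': 257.41541422770246, 'cy': 188.76710214588297, 'k1': 0.015052884997783834, 'hand_eye': array([[ 0.0007, -0.9567, -0.2911,  0.074
[... 162 characters left out ...]
5, 0.3733]), array([[ 0.2784,  0.919 ,  0.279 ],
       [ 0.9605, -0.266 , -0.0821],
       [-0.0012,  0.2908, -0.9568]]))
0.017 {'time_s': 0.15, 'q': array([ 61.4627,  21.8324,  74.3733,  -0.0011,  83.8583, -12.3343]), 'qvel': array([-0.054 , -0.0677, -0.2442,  0.0029,  0.0095,  0.0159]), 'joint_efforts': array([  0.0024, -44.8626, -23.1346,  -0.0002,   0.0038,   0.    ]), 'position': array([0.1534, 0.5279, 0.2266]), 'tool_rot': array([[-0.9603,  0.279 , -0.0005],
       [ 0.279 ,  0.9603, -0.001 ],
       [ 0.0002, -0.0011, -1.    ]]), 'ft_force': array([ 0.0606, -0.6243, -0.2713]), 'wrist_torque': array([ 0.0587, -0.0083,  0.0256]), 'gripper_force': 0.0, 'grip_width': 0.08538186389892118}
```

View pics/top0.png

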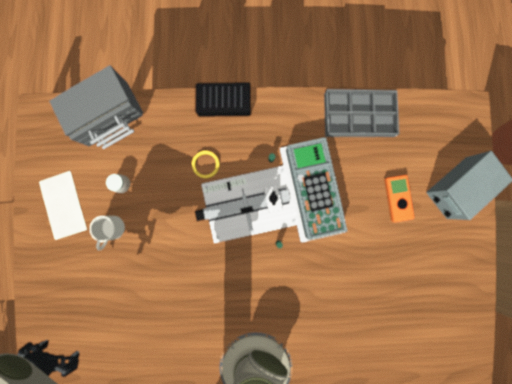

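View pics/side0.png

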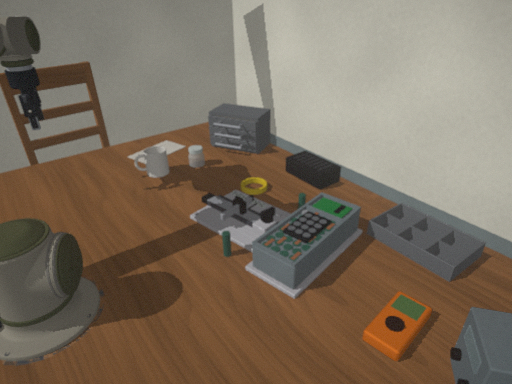

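The top view shows the stand around (250,205), with the knob near (273,198), the case at about (315,190), and cells near (271,157) and (279,243). The leg pulls toward image left, which is world +y. I'll enlarge that area.

```bash
python3 - <<'E'
from h import *
a=cv2.imread("pics/top0.png")[130:260,180:350]
cv2.imwrite("pics/c1.png",cv2.resize(a,None,fx=4.6,fy=4.6,interpolation=cv2.INTER_CUBIC))
E
```

```text
(no output)
```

View pics/c1.png

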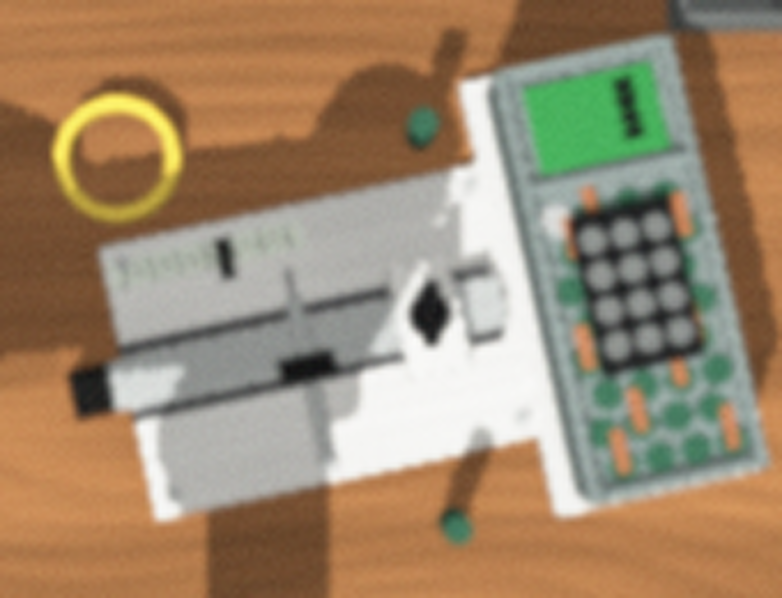

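The crop shows the knob bar at crop (432,313), the lever at (308,366), the crossbar running down to (325,460), the index finger tip at (290,270) and the pointer at (227,258).

```bash
python3 - <<'E'
from h import *
import pickle
np.set_printoptions(precision=4,suppress=True)
cm=pickle.load(open("top0.pkl","rb"))
f=lambda u,v,z: onplane(cm,(180+u/4.6,130+v/4.6),z)
k=f(432,313,.074); lev=f(308,366,.085); be=f(325,462,.064); it=f(290,270,.029); pt=f(228,278,.029)
a=f(100,245,.012); b=f(470,168,.012); d=a-b; psi=np.arctan2(-d[0],d[1])
print("psi",np.degrees(psi))
X=np.array([np.cos(psi),np.sin(psi)]);Y=np.array([-X[1],X[0]])
O=k[:2]+.09*Y
for n,q in dict(knob=k,lever=lev,barend=be,idx=it,ptr=pt).items(): print(n,q,(q[:2]-O)@X,(q[:2]-O)@Y)
E
```

```text
psi 11.368274419232648
knob [ 0.5649 -0.0621  0.074 ] 1.6240521600859044e-17 -0.08999999999999998
lever [0.5296 0.0219 0.085 ] -0.018047809670747803 -0.0007087465673729968
barend [0.4641 0.0112 0.064 ] -0.08432251844318611 0.0017541026433414877
idx [0.5976 0.0355 0.029 ] 0.0513056814709944 -0.0007553939802276838
ptr [0.5923 0.0793 0.029 ] 0.054719352621964513 0.04328277909688125
```

Call:
jog_arm(
  hand=[0.085,0.085,0.085,0.085,0.085],
  travel=[
    [0.0275,-0.0393,0],
    [0.0275,-0.0393,0],
    [0.0275,-0.0393,0],
    [0.0275,-0.0393,0],
    [0.0275,-0.0393,0],
  ],
  yaw=[0.03,0.03,0.03,0.03,0.03],
)

```text
time_s: 0.78
position: [0.2916, 0.3303, 0.2269]
tool_rot: [[-0.991, 0.131, -0.0], [0.131, 0.991, -0.0], [0.0, -0.0, -1.0]]
ft_force: [0.2, -0.9, 0.0]
grip_width: 0.085
gripper_force: 0.0
```

Call:
jog_arm(
  hand=[0.085,0.085,0.085,0.085,0.085],
  travel=[
    [0.0275,-0.0393,0],
    [0.0275,-0.0393,0],
    [0.0275,-0.0393,0],
    [0.0275,-0.0393,0],
    [0.0275,-0.0393,0],
  ],
  yaw=[0.03,0.03,0.03,0.03,0.03],
)

```text
time_s: 1.4
position: [0.4291, 0.1337, 0.227]
tool_rot: [[-1.0, -0.018, -0.0], [-0.018, 1.0, 0.0], [0.0, 0.0, -1.0]]
ft_force: [0.4, 0.5, -1.2]
grip_width: 0.0851
gripper_force: 0.0
```

Call:
jog_arm(
  hand=[0.085,0.085,0.085,0.085,0.085],
  travel=[
    [0.0275,-0.0393,0],
    [0.0275,-0.0393,0],
    [0.0275,-0.0393,0],
    [0.0275,-0.0393,0],
    [0,0,0],
  ],
  yaw=[0.03,0.03,0.03,0.03,0],
)

```text
time_s: 2.02
position: [0.5396, -0.0245, 0.2261]
tool_rot: [[-0.991, -0.134, -0.001], [-0.134, 0.991, -0.0], [0.001, 0.0, -1.0]]
ft_force: [-0.3, 0.3, -1.0]
grip_width: 0.085
gripper_force: 0.0
```

```bash
python3 - <<'E'
from h import *
import pickle
np.set_printoptions(precision=4,suppress=True)
cm,im=snap("wrist","w1.png"); pickle.dump(cm,open("w1.pkl","wb"))
s=env.observe();print(s["time_s"],s["position"],s["tool_rot"],s["q"])
E
```

```text
2.075 [ 0.5387 -0.023   0.2263] [[-0.9909 -0.1348 -0.0014]
 [-0.1348  0.9909  0.0005]
 [ 0.0013  0.0006 -1.    ]] [ -15.0367   20.785    76.0767    0.0059   83.2204 -112.7841]
```

View pics/w1.png

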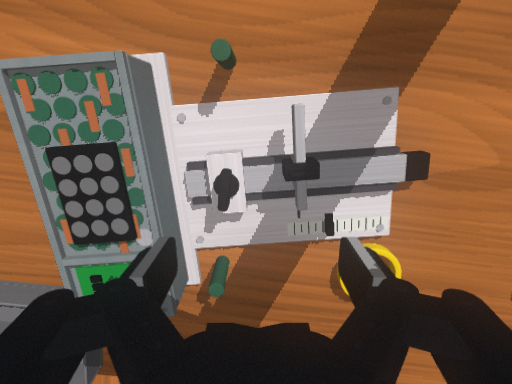

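The wrist view shows the knob at about (226,187), the lever at (300,168), the bar end at (298,106), the index finger tip at (299,214) and the pointer at (329,224). I'll enlarge it to read those precisely.

```bash
python3 - <<'E'
from h import *
a=cv2.imread("pics/w1.png")[90:240,195:355]
a=np.clip(a.astype(float)*1.6,0,255).astype(np.uint8)
cv2.imwrite("pics/c2.png",cv2.resize(a,None,fx=4,fy=4,interpolation=cv2.INTER_CUBIC))
E
```

```text
(no output)
```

View pics/c2.png

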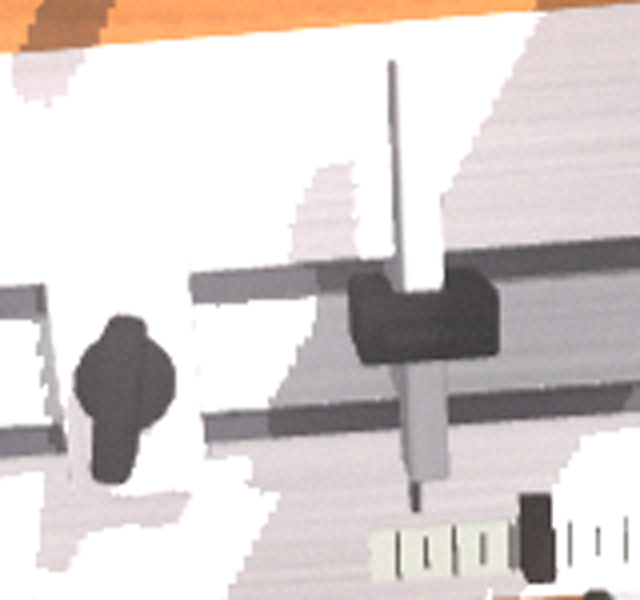

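The crop shows the knob bar running from (127,318) to (110,480), the finger tip at (415,510), the pointer centre top at (537,497) and the crossbar end from (391,62) to (436,62).

```bash
python3 - <<'E'
from h import *
import pickle
np.set_printoptions(precision=4,suppress=True)
cm=pickle.load(open("w1.pkl","rb"))
f=lambda u,v,z: onplane(cm,(195+u/4,90+v/4),z)[:2]
k1=f(127,320,.074); k2=f(110,470,.074); k3=f(110,480,.06)
d=k2-k1; print("knob",k1,k2,(k1+k2)/2,np.linalg.norm(d),"dir",np.degrees(np.arctan2(d[1],d[0])))
# stand edges: base plate bottom edge & bar line
e1=f(395,75,.064);e1b=f(402,240,.064); e2=f(436,360+5,.064); e3=f(447,475,.064)
for q in (e1b-e1,e3-e2): print("bar dir",np.degrees(np.arctan2(q[1],q[0])))
g1=onplane(cm,(197,247),.012)[:2]; g2=onplane(cm,(388,235),.012)[:2]; d=g2-g1
psi=np.arctan2(-d[0],d[1]); print("psi edge",np.degrees(psi))
psi=np.radians(11.3)
X=np.array([np.cos(psi),np.sin(psi)]);Y=np.array([-X[1],X[0]])
O=k1+X*.023+.09*Y
O=(k1+k2)/2+.09*Y
for n,q in dict(end=f(418,63,.064),lev=f(423,330,.073),end2=f(430,478,.064),tip=f(415,510,.029),ptr=f(537,497,.029),ptrfar=f(540,580,.029)).items(): print(n,q,(q-O)@X,(q-O)@Y)
p,R=pose(); print(p,np.degrees(np.arctan2(R[1,1],R[0,1])))
E
```

```text
knob [ 0.5388 -0.0589] [ 0.5833 -0.0592] [ 0.5611 -0.059 ] 0.044486810426266045 dir -0.39019911615833297
bar dir 12.468702801467929
bar dir 15.971967070997012
psi edge 11.767477100463989
end [0.4613 0.0098] -0.08437569254989964 -0.0029271654459089957
lev [0.5309 0.0226] -0.013628410878155051 -0.004094743183825739
end2 [0.577  0.0344] 0.033907194389145495 -0.0014981157431861929
tip [0.6015 0.0393] 0.05889540495065343 -0.0014618637430804848
ptr [0.5914 0.0786] 0.056727794190919556 0.03902633808277998
ptrfar [0.621  0.0859] 0.087179206905642 0.04039103036823814
[ 0.5387 -0.023   0.2263] 97.74668625683996
```

Call:
jog_arm(
  hand=[0.06,0.06,0.05,0.05,0.05],
  travel=[
    [0.008,-0.0125,0],
    [0.008,-0.0125,-0.02],
    [0.0083,-0.0125,-0.03],
    [0,0,-0.03],
    [0,0,-0.02],
  ],
  yaw=[-0.05,-0.05,-0.042,0,0],
)

```text
time_s: 2.7
position: [0.5625, -0.0593, 0.1258]
tool_rot: [[-1.0, 0.006, -0.001], [0.006, 1.0, 0.0], [0.001, 0.0, -1.0]]
ft_force: [-0.4, -0.5, -0.3]
grip_width: 0.0504
gripper_force: 0.0
```

Call:
jog_arm(
  hand=[0.045,0.045,0.045,0.045,0.045],
  travel=[
    [0,0,-0.02],
    [0,0,-0.02],
    [0,0,-0.015],
    [0,0,-0.008],
    [0,0,0],
  ],
  yaw=[0,0,0,0,0],
)

```text
time_s: 3.32
position: [0.5627, -0.0595, 0.0639]
tool_rot: [[-1.0, 0.005, -0.0], [0.005, 1.0, 0.0], [0.0, 0.0, -1.0]]
ft_force: [-0.3, -0.5, -0.3]
grip_width: 0.0452
gripper_force: 0.0
```

Call:
jog_arm(
  hand=[0.03,0.02,0.01,0.005,0.005],
  travel=[
    [0,0,0],
    [0,0,0],
    [0,0,0],
    [0,0,0],
    [0,0,0],
  ],
  yaw=[0,0,0,0,0],
  grip_force=25,
)

```text
time_s: 3.95
position: [0.5628, -0.0602, 0.0646]
tool_rot: [[-1.0, 0.005, 0.001], [0.005, 1.0, -0.001], [-0.001, -0.001, -1.0]]
ft_force: [-2.7, -4.6, 5.7]
grip_width: 0.0102
gripper_force: 24.7
```

Call:
jog_arm(
  hand=[0.0,0.0,0.0,0.0,0.0],
  travel=[
    [0,-0.0005,0],
    [0,0,0],
    [0,0,0],
    [0,0,0],
    [0,0,0],
  ],
  yaw=[0,-0.1,-0.1,-0.1,-0.1],
  grip_force=40,
)

```text
time_s: 4.58
position: [0.563, -0.0591, 0.0646]
tool_rot: [[-0.918, 0.397, 0.001], [0.397, 0.918, 0.001], [-0.0, 0.002, -1.0]]
ft_force: [-0.9, 3.9, 8.6]
grip_width: 0.0101
gripper_force: 40.6
```

Call:
jog_arm(
  hand=[0.0,0.0,0.0,0.0,0.0],
  travel=[
    [0,0,0],
    [0,0,0],
    [0,0,0],
    [0,0,0],
    [0,0,0],
  ],
  yaw=[-0.12,-0.12,-0.12,-0.12,-0.12],
)

```text
time_s: 5.2
position: [0.5642, -0.0578, 0.0647]
tool_rot: [[-0.533, 0.846, 0.004], [0.846, 0.533, 0.004], [0.001, 0.005, -1.0]]
ft_force: [6.0, 12.4, 3.5]
grip_width: 0.01
gripper_force: 40.0
```

Call:
jog_arm(
  hand=[0.0,0.0,0.05,0.05,0.05],
  travel=[
    [0,0.001,0],
    [0,0,0],
    [0,0,0],
    [0,0,0],
    [0,0,0],
  ],
  yaw=[-0.04,0,0,0,0],
)

```text
time_s: 5.82
position: [0.5626, -0.0591, 0.0639]
tool_rot: [[-0.502, 0.865, -0.0], [0.865, 0.502, 0.0], [0.0, -0.0, -1.0]]
ft_force: [-0.4, -0.7, -0.9]
grip_width: 0.0502
gripper_force: 0.0
```

Call:
jog_arm(
  hand=[0.05,0.05,0.05,0.05,0.05],
  travel=[
    [0,0,0.02],
    [0,0,0.04],
    [-0.02,0.02,0.05],
    [-0.03,0.02,0.04],
    [0,0,0],
  ],
  yaw=[0,0,0.15,0.18,0.18],
)

```text
time_s: 6.45
position: [0.5123, -0.0182, 0.2174]
tool_rot: [[-0.864, 0.504, 0.006], [0.504, 0.864, -0.001], [-0.006, 0.002, -1.0]]
ft_force: [-0.3, -0.3, -0.6]
grip_width: 0.05
gripper_force: 0.0
```

```bash
python3 - <<'E'
from h import *
import pickle
np.set_printoptions(precision=4,suppress=True)
cm,im=snap("wrist","w2.png"); pickle.dump(cm,open("w2.pkl","wb"))
s=env.observe();print(s["time_s"],s["position"],s["q"])
cv2.imwrite("pics/w2b.png",cv2.resize(np.clip(im*1.4,0,255).astype(np.uint8),(768,576),interpolation=cv2.INTER_CUBIC))
E
```

```text
6.5 [ 0.5125 -0.0186  0.2158] [-15.3273  18.5055  81.4108   0.0023  79.8966 -75.4679]
```

View pics/w2b.png

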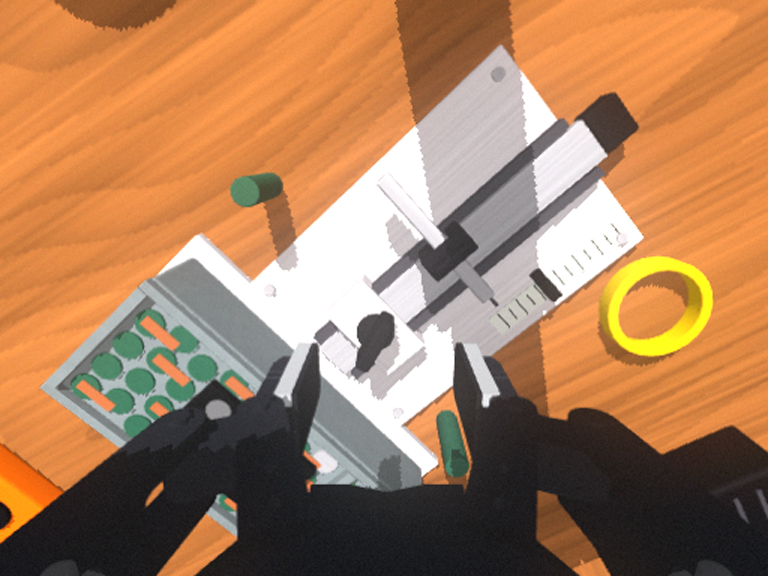

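```bash
python3 - <<'E'
from h import *
import pickle
np.set_printoptions(precision=4,suppress=True)
cm=pickle.load(open("w2.pkl","rb"))
f=lambda u,v,z: onplane(cm,(u/1.5,v/1.5),z)[:2]
psi=np.radians(11.5); X=np.array([np.cos(psi),np.sin(psi)]);Y=np.array([-X[1],X[0]])
a=f(380,318,.074);b=f(361,368,.074);d=b-a
print("knob",(a+b)/2,np.linalg.norm(d),"angle",11.5-np.degrees(np.arctan2(d[1],d[0])))
O=(a+b)/2+.09*Y
q1=f(250,275,.012);q2=f(500,45,.012);d=q2-q1;print("psi",np.degrees(np.arctan2(-d[0],d[1])))
for n,q in dict(end=f(390,178,.064),lev=f(447,251,.073),bend2=f(488,300,.064),tip=f(495,304,.029),ptr=f(537,274,.029),ptr2=f(553,296,.029)).items(): print(n,q,(q-O)@X,(q-O)@Y)
E
```

```text
knob [ 0.5605 -0.0603] 0.044268122372215585 angle 61.398625395435594
psi 10.966801081979176
end [0.4627 0.0137] -0.081102851987798 0.0020228244755144047
lev [0.5264 0.0237] -0.016694831589309168 -0.0008765223633846268
bend2 [0.5784 0.0331] 0.03613378729688666 -0.0020927747067952343
tip [0.6    0.0383] 0.058335821552325286 -0.0013104686035139595
ptr [0.5935 0.0801] 0.06036017194798134 0.04094665061648465
ptr2 [0.6181 0.0838] 0.08521114102352847 0.03968030358671274
```

Call:
jog_arm(
  hand=[0.05,0.05,0.05,0.05,0.05],
  travel=[
    [-0.0085,0.0118,0],
    [-0.0085,0.0118,-0.02],
    [-0.0085,0.0118,-0.02],
    [0,0,-0.02],
    [0,0,0],
  ],
  yaw=[0.18,0.18,0.18,0.18,0],
)

```text
time_s: 7.12
position: [0.4866, 0.0164, 0.1527]
tool_rot: [[-0.984, -0.18, -0.003], [-0.18, 0.984, 0.001], [0.003, 0.001, -1.0]]
ft_force: [-0.4, -0.6, 0.6]
grip_width: 0.0499
gripper_force: 0.0
```

```bash
python3 - <<'E'
from h import *
np.set_printoptions(precision=4,suppress=True)
cm,im=snap("wrist","w3.png")
p,R=pose();print(p,np.degrees(np.arctan2(R[1,1],R[0,1])), env.observe()["q"])
import pickle; pickle.dump(cm,open("w3.pkl","wb"))
print("expected bar centre px",proj(cm,[.4873,.0171,.064]),"end",proj(cm,[.4628,.0121,.064]))
cv2.imwrite("pics/w3b.png",cv2.resize(np.clip(im*1.4,0,255).astype(np.uint8),(768,576),interpolation=cv2.INTER_CUBIC))
E
```

```text
[0.4872 0.0162 0.1538] 100.2860242379703 [ -12.0436   19.7509   90.8879   -0.0006   69.4398 -112.3295]
expected bar centre px [258.122  193.1276] end [257.583  165.5438]
```

View pics/w3b.png

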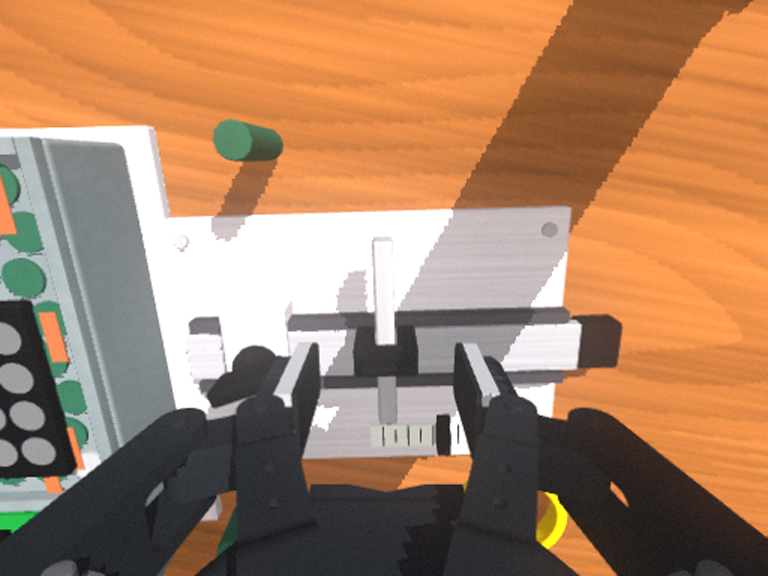

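The wrist view shows the crossbar end at (382,240) in the enlarged picture, centred between the pads to about 1 mm. Next I descend and grip.

Call:
jog_arm(
  hand=[0.05,0.05,0.05,0.05,0.05],
  travel=[
    [0,-0.0005,-0.025],
    [0,0,-0.03],
    [0,0,-0.03],
    [0,0,-0.014],
    [0,0,0],
  ],
  yaw=[0.02,0,0,0,0],
)

```text
time_s: 7.8
position: [0.4875, 0.0157, 0.0551]
tool_rot: [[-0.979, -0.202, -0.0], [-0.202, 0.979, 0.0], [0.0, 0.0, -1.0]]
ft_force: [-0.4, -0.1, -0.1]
grip_width: 0.05
gripper_force: 0.0
```

Call:
jog_arm(
  hand=[0.03,0.015,0.0,0.0,0.0],
  travel=[
    [0,0,0],
    [0,0,0],
    [0,0,0],
    [0,0,0],
    [0,0,0],
  ],
  yaw=[0,0,0,0,0],
  grip_force=30,
)

```text
time_s: 8.43
position: [0.4879, 0.0152, 0.0559]
tool_rot: [[-0.979, -0.204, 0.002], [-0.204, 0.979, -0.001], [-0.002, -0.002, -1.0]]
ft_force: [-1.3, -4.9, 7.5]
grip_width: 0.0105
gripper_force: 29.8
```

Call:
jog_arm(
  hand=[0,0,0,0,0],
  travel=[
    [-0.001,0.0049,0],
    [-0.0015,0.0074,0],
    [-0.0015,0.0074,0],
    [-0.0015,0.0074,0],
    [0,0,0],
  ],
  yaw=[0,0,0,0,0],
)

```text
time_s: 9.05
position: [0.482, 0.0427, 0.0559]
tool_rot: [[-0.979, -0.204, 0.001], [-0.204, 0.979, -0.001], [-0.001, -0.002, -1.0]]
ft_force: [-2.4, -4.8, 8.4]
grip_width: 0.0104
gripper_force: 29.9
```

```bash
python3 - <<'E'
from h import *
np.set_printoptions(precision=4,suppress=True)
cm,im=snap("wrist","w4.png")
import pickle; pickle.dump(cm,open("w4.pkl","wb"))
t,it=snap("top","t4.png")
s=env.observe();print(s["position"],s["ft_force"],s["grip_width"])
a=np.clip(im[190:340,180:380].astype(float)*1.5,0,255).astype(np.uint8); b=np.clip(it[160:260,190:300].astype(float)*1.3,0,255).astype(np.uint8)
a=cv2.resize(a,(400,300),interpolation=cv2.INTER_CUBIC); b=cv2.resize(b,(330,300),interpolation=cv2.INTER_CUBIC)
cv2.imwrite("pics/w4b.png",np.hstack([a,b]))
E
```

```text
[0.4821 0.0424 0.0559] [-2.0481 -4.8592  7.705 ] 0.01093697255090292
```

View pics/w4b.png

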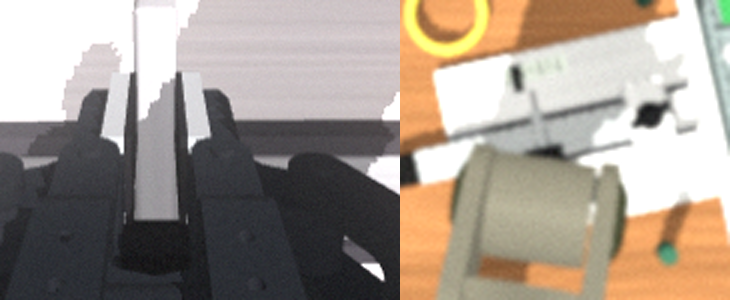

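The leg moves freely; about 28 mm is out so far. The finger and pointer are both visible in the top view at about (236,192) and (229,190). I'll measure their offset with sub-pixel profiles along stand y.

```bash
cat > prof.py <<'E'
from h import *
import pickle
np.set_printoptions(precision=4,suppress=True)
psi=np.radians(11.5); X=np.array([np.cos(psi),np.sin(psi)]);Y=np.array([-X[1],X[0]]); O=np.array([.5446,.0287])
ys=np.arange(-.015,.0651,.0005)
def prof(im,cm,x0,x1):
    g=im.max(2).astype(np.float32)
    P=[np.mean([cv2.getRectSubPix(g,(1,1),tuple(map(float,proj(cm,[*(O+x*X+y*Y),.029]))))[0,0] for x in np.arange(x0,x1,.001)]) for y in ys]
    return np.array(P)
def show(n,im,cm,fx=(.05,.058),px=(.066,.082)):
    for nm,(a,b),c in (("finger",fx,None),("ptr",px,None)):
        P=prof(im,cm,a,b); i=P.argmin(); bg=np.median(P); th=(P[i]+np.percentile(P[max(0,i-25):i+25],80))/2
        l=i
        while l>0 and P[l]<th:l-=1
        r=i
        while r<len(P)-1 and P[r]<th:r+=1
        print(n,nm,"min %.0f th %.0f at %.4f  edges %.4f %.4f mid %.4f"%(P[i],th,ys[i],ys[l],ys[r],(ys[l]+ys[r])/2))
E
python3 - <<'E'
from prof import *
for n in ["w1","w2"]:
    show(n,cv2.imread(f"pics/{n}.png"),pickle.load(open(n+".pkl","rb")),px=(.062,.08))
show("top0",cv2.imread("pics/top0.png"),pickle.load(open("top0.pkl","rb")))
show("t4",cv2.imread("pics/t4.png"),pickle.load(open("top0.pkl","rb")))
E
```

```text
w1 finger min 61 th 102 at -0.0015  edges -0.0030 0.0005 mid -0.0012
w1 ptr min 46 th 96 at 0.0350  edges 0.0295 0.0450 mid 0.0373
w2 finger min 60 th 101 at -0.0015  edges -0.0030 0.0005 mid -0.0012
w2 ptr min 51 th 98 at 0.0380  edges 0.0345 0.0455 mid 0.0400
top0 finger min 150 th 165 at -0.0005  edges -0.0055 0.0030 mid -0.0012
top0 ptr min 50 th 107 at 0.0405  edges 0.0350 0.0455 mid 0.0403
t4 finger min 152 th 167 at 0.0265  edges 0.0235 0.0315 mid 0.0275
t4 ptr min 52 th 111 at 0.0405  edges 0.0350 0.0455 mid 0.0403
```

Call:
jog_arm(
  hand=[0,0,0,0,0],
  travel=[
    [-0.001,0.005,0],
    [-0.001,0.005,0],
    [-0.0006,0.0027,0],
    [0,0,0],
    [0,0,0],
  ],
  yaw=[0,0,0,0,0],
)

```text
time_s: 9.78
position: [0.4794, 0.055, 0.0559]
tool_rot: [[-0.979, -0.204, 0.001], [-0.204, 0.979, -0.001], [-0.001, -0.002, -1.0]]
ft_force: [-3.3, -5.1, 9.0]
grip_width: 0.0106
gripper_force: 30.0
```

```bash
python3 - <<'E'
from prof import *
t,it=snap("top","t5.png"); show("t5",it,t); show("t5",it,t,(.046,.054),(.064,.076))
s,si=snap("side","s5.png"); show("s5",si,s)
o=env.observe();print(o["position"],o["ft_force"],(o["position"][:2]-[.4879,.0152])@Y)
E
```

```text
t5 finger min 139 th 160 at 0.0395  edges 0.0355 0.0445 mid 0.0400
t5 ptr min 52 th 108 at 0.0405  edges 0.0350 0.0455 mid 0.0403
t5 finger min 144 th 163 at 0.0400  edges 0.0360 0.0440 mid 0.0400
t5 ptr min 54 th 111 at 0.0400  edges 0.0350 0.0455 mid 0.0403
s5 finger min 43 th 59 at 0.0290  edges 0.0235 0.0385 mid 0.0310
s5 ptr min 42 th 65 at 0.0365  edges 0.0245 0.0415 mid 0.0330
[0.4794 0.055  0.0559] [-2.5844 -5.2648  8.4116] 0.04069340080017038
```

Leg at the mark to within about 0.3 mm. Next I slide along the bar with a light grip.

Call:
jog_arm(
  hand=[0,0,0,0,0],
  travel=[
    [0,0,0],
    [0.00294,0.0006,0],
    [0.0049,0.001,0],
    [0.0049,0.001,0],
    [0,0,0],
  ],
  yaw=[0,0,0,0,0],
  grip_force=20,
)

```text
time_s: 10.5
position: [0.4875, 0.0576, 0.0546]
tool_rot: [[-0.979, -0.205, -0.011], [-0.205, 0.979, -0.001], [0.011, 0.001, -1.0]]
ft_force: [-17.5, -7.8, 9.3]
grip_width: 0.0104
gripper_force: 33.7
```

```bash
python3 - <<'E'
from prof import *
t,it=snap("top","t6.png"); show("t6",it,t)
o=env.observe();print(o["position"],o["ft_force"],(o["position"][:2]-[.4794,.055])@np.c_[X,Y],o["grip_width"],o["gripper_force"])
E
```

```text
t6 finger min 138 th 159 at 0.0400  edges 0.0365 0.0455 mid 0.0410
t6 ptr min 51 th 107 at 0.0405  edges 0.0350 0.0455 mid 0.0403
[0.4875 0.0576 0.0546] [-16.8608  -7.9557   9.1256] [0.0084 0.001 ] 0.01050602404642117 33.706961274147034
```

Call:
jog_arm(
  hand=[0.0118,0.0118,0.0118,0.0118,0.0118],
  travel=[
    [0,0,0],
    [0,0,0],
    [0.0025,0.0005,0],
    [0.0025,0.0005,0],
    [0,0,0],
  ],
  yaw=[0,0,0,0,0],
)

```text
time_s: 11.18
position: [0.4959, 0.0587, 0.0548]
tool_rot: [[-0.979, -0.204, -0.003], [-0.204, 0.979, -0.001], [0.003, -0.0, -1.0]]
ft_force: [-3.4, -4.3, -1.1]
grip_width: 0.0119
gripper_force: 4.4
```

```bash
python3 - <<'E'
from prof import *
t,it=snap("top","t7.png"); show("t7",it,t)
o=env.observe();print(o["position"],o["ft_force"],(o["position"][:2]-[.4794,.055])@np.c_[X,Y],o["grip_width"],o["gripper_force"])
E
```

```text
t7 finger min 136 th 159 at 0.0400  edges 0.0355 0.0450 mid 0.0403
t7 ptr min 50 th 107 at 0.0405  edges 0.0350 0.0455 mid 0.0403
[0.4959 0.0587 0.0548] [-2.7735 -5.5558 -1.7527] [0.0169 0.0003] 0.01176602940478896 4.386941380798817
```

Call:
jog_arm(
  hand=[0.0118,0.0118,0.0118,0.0118,0.0118],
  travel=[
    [0.0049,0.001,0],
    [0.0049,0.001,0],
    [0.0049,0.001,0],
    [0.0049,0.001,0],
    [0,0,0],
  ],
  yaw=[0,0,0,0,0],
)

```text
time_s: 11.85
position: [0.5152, 0.0627, 0.0548]
tool_rot: [[-0.979, -0.204, -0.004], [-0.204, 0.979, -0.001], [0.004, -0.0, -1.0]]
ft_force: [-4.6, -5.6, 1.0]
grip_width: 0.0119
gripper_force: 5.3
```

```bash
python3 - <<'E'
from prof import *
t,it=snap("top","t8.png"); show("t8",it,t)
o=env.observe();print(o["position"],o["ft_force"],(o["position"][:2]-[.4794,.055])@np.c_[X,Y],o["grip_width"],o["gripper_force"])
E
```

```text
t8 finger min 138 th 160 at 0.0395  edges 0.0355 0.0445 mid 0.0400
t8 ptr min 51 th 108 at 0.0405  edges 0.0350 0.0455 mid 0.0403
[0.5152 0.0627 0.0548] [-4.9336 -4.7656  0.2476] [0.0366 0.0004] 0.011879899751529976 5.235602608881891
```

Call:
jog_arm(
  hand=[0.0118,0.0118,0.0118,0.0118,0.0118],
  travel=[
    [0.0049,0.001,0],
    [0.0049,0.001,0],
    [0.0049,0.001,0],
    [0.002,0.0004,0],
    [0,0,0],
  ],
  yaw=[0,0,0,0,0],
)

```text
time_s: 12.52
position: [0.5316, 0.066, 0.0547]
tool_rot: [[-0.979, -0.204, -0.004], [-0.204, 0.979, -0.001], [0.004, -0.0, -1.0]]
ft_force: [-5.9, -4.5, 1.6]
grip_width: 0.0117
gripper_force: 5.5
```

Call:
jog_arm(
  hand=[0.0118,0.0118,0.0118,0.0118,0.0118],
  travel=[
    [0.001,0.0002,0],
    [0.001,0.0002,0],
    [0.001,0.0002,0],
    [0,0,0],
    [0,0,0],
  ],
  yaw=[0,0,0,0,0],
)

```text
time_s: 13.15
position: [0.5324, 0.0663, 0.0547]
tool_rot: [[-0.979, -0.204, -0.009], [-0.204, 0.979, -0.002], [0.01, -0.0, -1.0]]
ft_force: [-15.8, -8.0, 7.9]
grip_width: 0.0118
gripper_force: 11.8
```

```bash
python3 - <<'E'
from prof import *
t,it=snap("top","t9.png"); show("t9",it,t)
o=env.observe();print(o["position"],o["ft_force"],(o["position"][:2]-[.4794,.055])@np.c_[X,Y],o["grip_width"],o["gripper_force"])
E
```

```text
t9 finger min 105 th 116 at 0.0420  edges 0.0365 0.0490 mid 0.0428
t9 ptr min 50 th 107 at 0.0405  edges 0.0350 0.0450 mid 0.0400
[0.5324 0.0663 0.0547] [-14.8493  -8.1613   7.8619] [0.0542 0.0005] 0.01188165277930788 11.770227374508977
```

Call:
jog_arm(
  hand=[0.0118,0.0118,0.0118,0.0118,0.0118],
  travel=[
    [0.001,0.0002,0],
    [0.001,0.0002,0],
    [0,0,0],
    [0,0,0],
    [0,0,0],
  ],
  yaw=[0,0,0,0,0],
)

```text
time_s: 13.82
position: [0.5325, 0.0666, 0.0546]
tool_rot: [[-0.979, -0.205, -0.014], [-0.205, 0.979, -0.002], [0.014, 0.001, -1.0]]
ft_force: [-22.8, -10.5, 13.2]
grip_width: 0.0118
gripper_force: 16.3
```

```bash
python3 - <<'E'
from prof import *
t,it=snap("top","t10.png"); w,iw=snap("wrist","w10.png")
for a in ((.045,.05),(.05,.055),(.055,.06)): show("t",it,t,a)
o=env.observe();print(o["position"],o["ft_force"],(o["position"][:2]-[.4794,.055])@np.c_[X,Y],o["grip_width"],o["gripper_force"])
a=np.clip(iw[170:384,130:400].astype(float)*1.6,0,255).astype(np.uint8); b=np.clip(it[160:260,190:300].astype(float)*1.3,0,255).astype(np.uint8)
cv2.imwrite("pics/w10b.png",np.hstack([cv2.resize(a,(378,300)),cv2.resize(b,(330,300),interpolation=cv2.INTER_CUBIC)]))
E
```

```text
t finger min 116 th 119 at 0.0245  edges 0.0190 0.0365 mid 0.0278
t ptr min 51 th 107 at 0.0405  edges 0.0350 0.0455 mid 0.0403
t finger min 112 th 116 at 0.0395  edges 0.0340 0.0450 mid 0.0395
t ptr min 51 th 107 at 0.0405  edges 0.0350 0.0455 mid 0.0403
t finger min 97 th 114 at 0.0415  edges 0.0360 0.0480 mid 0.0420
t ptr min 51 th 107 at 0.0405  edges 0.0350 0.0455 mid 0.0403
[0.5325 0.0666 0.0546] [-23.6586 -10.2183  13.4103] [0.0543 0.0008] 0.011871748156510932 16.30959058762528
```

View pics/w10b.png

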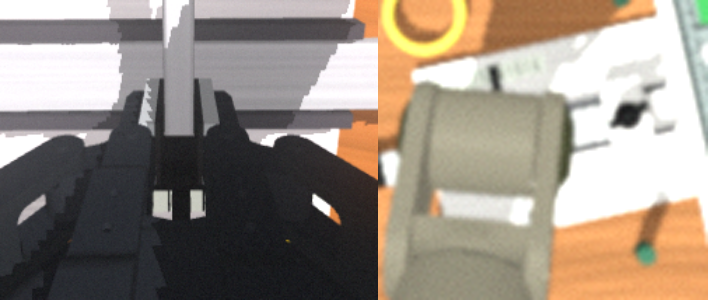

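The lever is hard against its stop: 2 mm commanded gave 0.1 mm of motion at about 23 N. I'll back off along the bar while still holding the leg, so the top view can check the mark.

Call:
jog_arm(
  hand=[0.0118,0.0118,0.0118,0.0118,0.0118],
  travel=[
    [-0.0049,-0.001,0],
    [-0.0059,-0.0012,0],
    [-0.0059,-0.0012,0],
    [-0.0059,-0.0012,0],
    [0,0,0],
  ],
  yaw=[0,0,0,0,0],
)

```text
time_s: 14.55
position: [0.517, 0.0624, 0.0558]
tool_rot: [[-0.979, -0.204, 0.004], [-0.204, 0.979, -0.001], [-0.004, -0.002, -1.0]]
ft_force: [3.3, -3.8, 1.5]
grip_width: 0.0116
gripper_force: 4.2
```

Call:
jog_arm(
  hand=[0.0,0.0,0.0,0.0,0.0],
  travel=[
    [0,0,0],
    [0,0,0],
    [0,0,0],
    [0,0,0],
    [0,0,0],
  ],
  yaw=[0,0,0,0,0],
  grip_force=30,
)

```text
time_s: 15.18
position: [0.517, 0.0624, 0.0559]
tool_rot: [[-0.979, -0.204, 0.004], [-0.204, 0.979, -0.001], [-0.003, -0.002, -1.0]]
ft_force: [2.2, -4.6, 2.1]
grip_width: 0.011
gripper_force: 29.3
```

```bash
python3 - <<'E'
from prof import *
t,it=snap("top","t11.png"); w,iw=snap("wrist","w11.png")
for a in ((.048,.053),(.05,.058),(.053,.058)): show("t",it,t,a)
o=env.observe();print(o["position"],o["ft_force"],(o["position"][:2]-[.4794,.055])@np.c_[X,Y],o["grip_width"],o["gripper_force"])
a=np.clip(iw[170:384,130:400].astype(float)*1.6,0,255).astype(np.uint8); b=np.clip(it[160:260,190:300].astype(float)*1.3,0,255).astype(np.uint8)
cv2.imwrite("pics/w11b.png",np.hstack([cv2.resize(a,(378,300)),cv2.resize(b,(330,300),interpolation=cv2.INTER_CUBIC)]))
E
```

```text
t finger min 142 th 162 at 0.0400  edges 0.0350 0.0435 mid 0.0393
t ptr min 51 th 107 at 0.0405  edges 0.0350 0.0455 mid 0.0403
t finger min 135 th 159 at 0.0395  edges 0.0350 0.0440 mid 0.0395
t ptr min 51 th 107 at 0.0405  edges 0.0350 0.0455 mid 0.0403
t finger min 128 th 154 at 0.0390  edges 0.0355 0.0445 mid 0.0400
t ptr min 51 th 107 at 0.0405  edges 0.0350 0.0455 mid 0.0403
[0.517  0.0624 0.0559] [ 2.8146 -4.5938  4.0754] [ 0.0383 -0.0003] 0.010485208084599823 29.344632625579834
```

View pics/w11b.png

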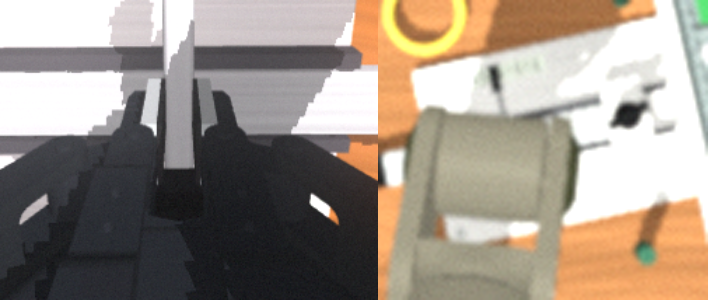

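The view shows the index finger directly in line with the pointer, about 0.7 mm short. One small trim is needed.

Call:
jog_arm(
  hand=[0.0,0.0,0.0,0.0,0.0],
  travel=[
    [-0.0001,0.0004,0],
    [-0.0001,0.0004,0],
    [0,0,0],
    [0,0,0],
    [0,0,0],
  ],
  yaw=[0,0,0,0,0],
)

```text
time_s: 15.9
position: [0.5168, 0.0632, 0.056]
tool_rot: [[-0.979, -0.204, 0.004], [-0.204, 0.979, -0.001], [-0.004, -0.002, -1.0]]
ft_force: [1.7, -4.2, 4.0]
grip_width: 0.0107
gripper_force: 29.3
```

```bash
python3 - <<'E'
from prof import *
for k in range(2):
    t,it=snap("top",f"t12{k}.png")
    for a in ((.048,.053),(.05,.058),(.053,.058)): show("t",it,t,a)
o=env.observe();print(o["position"],o["ft_force"],(o["position"][:2]-[.4794,.055])@np.c_[X,Y],o["grip_width"],o["gripper_force"])
E
```

```text
t finger min 142 th 162 at 0.0400  edges 0.0360 0.0445 mid 0.0403
t ptr min 51 th 108 at 0.0405  edges 0.0350 0.0455 mid 0.0403
t finger min 136 th 158 at 0.0400  edges 0.0360 0.0450 mid 0.0405
t ptr min 51 th 108 at 0.0405  edges 0.0350 0.0455 mid 0.0403
t finger min 128 th 154 at 0.0410  edges 0.0360 0.0455 mid 0.0408
t ptr min 51 th 108 at 0.0405  edges 0.0350 0.0455 mid 0.0403
t finger min 143 th 162 at 0.0400  edges 0.0360 0.0440 mid 0.0400
t ptr min 51 th 108 at 0.0405  edges 0.0350 0.0455 mid 0.0403
t finger min 134 th 158 at 0.0395  edges 0.0360 0.0450 mid 0.0405
t ptr min 51 th 108 at 0.0405  edges 0.0350 0.0455 mid 0.0403
t finger min 125 th 152 at 0.0395  edges 0.0360 0.0450 mid 0.0405
t ptr min 51 th 108 at 0.0405  edges 0.0350 0.0455 mid 0.0403
[0.5168 0.0632 0.056 ] [ 1.517  -4.8795  3.6124] [0.0383 0.0006] 0.010737063268232455 29.335569441318512
```

```bash
python3 -c "
from rig import env
print(env.close_job())"
```

```text
the job is handed in; nothing more can be done
None
```

I handed the job in at about 16 s: the knob is turned past its click, the leg is gripped with its index finger level with the pointer (within about 0.3 mm by the top camera), and the cam lever is pushed against its closed stop.

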